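# Close the plate drawer and hold the imager's shutter open at the mark

## Robot

A 6-joint arm with a two-finger parallel gripper is mounted at the origin on the work surface. World frame = base frame: x ahead of the robot, y to its left, z up, the work surface at z = 0. Lengths are in m, angles in rad, forces in N, time in s.
With the tool pointing down it reaches from about 0.35 to 0.85 m from the base axis. Payload 8.1 kg.
Tool frame: the origin (TCP) lies on the centre line of the jaws, within the pads' length; the fingertips stand robot.tips_ahead ahead of it and the grasp point (between the pads) lies 8 mm behind it (robot.tips_ahead is the distance from the TCP to the fingertips, in m); z points along the fingers, y is the direction in which the jaws open and shut (so a half turn about z gives the same grasp; the last joint's range is limited). The gripper opens to 93 mm and grips with 3 to 60 N. Pads are 15 mm wide; open, the fingers measure 128 mm over their backs; the gripper's body (75 mm by 188 mm) begins 65 mm behind the grasp point.
Start: joints at [-1.323, 0.13, 1.488, -0, 1.523, -0.085], TCP at [0.196, -0.567, 0.23] pointing down, gripper open.
Joint ranges: [-2.96, 2.96], [-0.89, 2.26], [0.02, 2.5], [-1.34, 4.48], [0, 2.73], [-2.66, 2.66]. Speed limits (rad/s): [2.39, 2.39, 2.79, 3.14, 3.14, 3.14].

## Interface

Orientations are given as a rotation vector (axis times angle).
In Python, from plant import monitor, eyes, job, robot gives the robot as it stands.
- The arm moves only by the tool servo_tool, never from a script. Its argument "plan" is a list that holds one entry, the list of rows, each a list of 7 numbers: the closure, from -1 (fully open) to 1 (shut), so that 0 is half open, then the shift along the world's x, y, z in mm, then the turn, a rotation vector about the world's x, y, z in rad. In form: [[[hand, dx, dy, dz, ax, ay, az], ...]]. A call has 1 to 12 rows; each row shifts and turns the commanded pose from where the row before left it; what a row does not reach is not made up. A row lasts 1/10 s, in which the tool goes at most 50 mm and 8.59 degrees, less where a joint would pass 70% of its speed; a pose out of reach is approached as far as the arm can. A call with a gripper value outside its range is refused whole. The fingers move at their own pace and stop on an object; "force" is the grip in N (left out, the last holds). Time passes only in rows, so rows that do not move let the fingers close. It gives the time, the measured TCP pose, the force and the opening at its end, in the units of the state.
- monitor.read_state(): the state, without advancing time (a new reading comes with each control period).
- eyes.read_camera(name): name is "scene" or "top" or "wrist"; returns the picture (480x640x3 uint8, red, green, blue); there is no depth.
- eyes.camera_info(name): a dict with "mtx" (3x3 intrinsics, pixels), "R" (3x3) and "t" (3): a world point X has camera coordinates R X + t. Camera axes: x right, y down, z forward; pixel columns grow to the right and rows downward; lengths in m; the calibration is good to about 2 mm. The wrist camera is an equidistant fisheye: a pixel r from the principal point sees the ray r / f radians off the axis. A picture is of the moment at which its call begins: read the wrist's pose just before it. camera_info takes no time and is no camera call; for the wrist camera it gives the pose at the moment of the call.
- job.close_job(): hands the job in, once; it reports no verdict.
The state is a dict: "t": time; "q": joint angles; "dq": joint speeds; "joint_torque": joint torques, N m; "tool_pos": TCP position; "orientation": TCP orientation; "force": force on the tool from outside, world axes, zero at the start; "wrist_torque": the same for the moment, N m; "opening": finger opening in m.
Only numpy, scipy, OpenCV 4.12 (cv2) and the standard library are available. Lean on these libraries where they do the work, as an engineer would, in place of code of your own. Each camera call takes 0.05 s, during which the arm holds its last target. There are 200 camera calls.

## Task

Get the plate imager exposing: first push its open plate drawer fully home, then pull the spring-return shutter on top out by its upright tab until its needle lines up with the point of the mark clamped beside it, and keep it there. Your program finishes while still holding the shutter at the mark, with the drawer still home. Leave the tip box, the tube rack and the bottle where they stand.

Things in the scene. Friction and masses are not known exactly. Their poses are not given: they have to be found in the camera images.
- imager: White instrument, a closed box 260 (x) x 300 (y) x 100 mm high, fixed to the bench. Origin: centre of its underside. Its x axis runs from its front (x = -130, facing the robot) to its back, y to the left seen from the robot, z up; turned at most 0.2 rad. Drawer in its front, left of centre; shutter on its top, right of centre, between rails 8 mm high.
- drawer (a joint): Opening of the plate drawer, m: 0 = fully home at its stop; starts 0.035 to 0.08. Slides along the imager's x (closing is +x), stays where left, takes about 3 N to push. Grey front panel 150 wide x 56 high x 12 mm thick, 22 to 78 mm above the bench; at home it stands 12 mm proud of the imager's front, its back against it. A tray with a clear microplate is behind it.
- drawer_pull (a point): Centre of the front face of the drawer's pull, a grey block 80 wide (y) x 22 high x 22 mm deep on the middle of the panel: the place to push. 50 mm above the bench; at home it is 164 mm in front of the imager's centre and 50 mm to its left.
- shutter: Steel plate 125 (x) x 54 x 5 mm, top face 6 mm above the imager's top, with an upright tab near its front. Origin: on the imager's top (100 mm above the bench) below the tab's centre; axes as the imager's. Pulls out along -x, towards the robot, up to 75 mm; a spring returns it when let go (7 N at rest, 14 N at 60 mm). At rest the tab is 50 mm in front and 85 mm right of the imager's centre.
- tab_top (a point): Centre of the top edge of the shutter's upright tab, 140 mm above the bench. The tab is 10 mm thick (imager's x) x 36 mm wide (imager's y) and rises 34 mm over the shutter plate. Nothing stands close before or behind it: it can be pinched across its thickness from above.
- needle_tip (a point): Tip of the shutter's needle, a dark bar 6 mm wide (imager's x) and 4 mm high sticking out to the left of the shutter plate, over the rail. It is 85 mm behind (imager's +x) and 59 mm left of the tab's centre, 111.5 mm above the bench, and moves with the shutter.
- mark_tip (a point): Point of the mark: a dark steel clamp 16 x 22 x 14 mm with a round screw, fixed on the imager's top left of the needle's path, its pointer (6 mm wide, 4 high) facing right. Tip 111.5 mm above the bench, 5 mm left of the needle's path, 28 to 60 mm in front (-x) of the needle at rest. At the mark, needle and pointer are end to end, at the same x in the imager's frame.
- tip_box: Bystander: yellow pipette-tip box 85 x 120 x 50 mm high, loose on the bench in front of the imager's right half. Origin: centre of its underside.
- tube_rack: Bystander: red tube rack 120 x 75 x 45 mm high, loose on the bench to the right of the imager. Origin: centre of its underside.
- bottle: Bystander: reagent bottle, 64 mm diameter, 140 mm high, loose on the bench to the left of the imager. Origin: centre of its underside.

How it is judged:
By the outcome, as a careful person would: the job done as asked, in the order asked, and still so for the second after the job is handed in, while the arm keeps its last pose, push and grip.
It also fails if it takes over 45 s, if anything falls off the work surface, if the arm or the gripper's body presses on something with over 40 N, if the wrist force passes 120 N, or if a joint passes its speed limit or range.

## Working session

There is one attempt and no reset: what is moved stays moved. The work goes in short steps, Python scripts to look and compute and a tool call to move; the robot and the scene stay as the last step left them, time stands still between calls to the robot, and variables do not carry over. Pictures are saved under pics/ and viewed, about 8 in all and at most 12, crops included, and the job is handed in when it is done.

Besides the shell and the picture viewer there is one more tool, called after ">>>" as name([rows], argument=value, ...), one row to a line, values as JSON. servo_tool: Moves the arm, as the interface text tells. Its arguments: {"type":"object","properties":{"plan":{"type":"array"},"force":{"type":"number"}},"required":["plan"]}

```bash
mkdir -p pics; ls
python3 - <<'E'
from plant import monitor, eyes, job, robot
import cv2,numpy as np
print(monitor.read_state()); print(robot.tips_ahead, [a for a in dir(robot) if a[0]!='_'])
for n in ("scene","top"):
    i=eyes.camera_info(n); print(n,i)
    cv2.imwrite(f"pics/{n}0.png",eyes.read_camera(n)[:,:,::-1])
E
```

```text
pics
{'t': 0.0, 'q': array([-1.32341716e+00,  1.31169219e-01,  1.48924629e+00,  6.40071148e-06,
        1.52300745e+00, -8.54088300e-02]), 'dq': array([-0.00071252,  0.00123646, -0.00048641, -0.00112309,  0.00040232,
        0.00093115]), 'joint_torque': array([ 2.03500407e-03, -5.59834027e+01, -4.91767395e+01,  7.70093920e-02,
        3.53090989e-02, -1.54139789e-04]), 'tool_pos': array([ 0.19589308, -0.56654876,  0.22860074]), 'orientation': array([-3.09640277e+00, -5.20030591e-01,  2.22442752e-04]), 'force': array([-0.30213271, -0.19095141,  0.27536557]), 'wrist_torque': array([ 0.01983688, -0.00089382,  0.03258167]), 'opening': 0.09315550414324854}
0.011 ['IKError', 'tips_ahead']
scene {'mtx': array([[548.87048477,   0.        , 309.98345917],
       [  0.        , 548.87048477, 230.85277186],
       [  0.        ,   0.        ,   1.        ]]), 'R': array([[ 0.17943293,  0.98376201,  0.0040173 ],
       [ 0.64686042, -0.11490524, -0.7539021 ],
       [-0.74119864,  0.1378735 , -0.65697449]]), 't': array([-0.11660437, -0.30505645,  1.35973365])}
top {'mtx': array([[545.80871388,   0.        , 310.46181835],
       [  0.        , 545.80871388, 242.61691215],
       [  0.        ,   0.        ,   1.        ]]), 'R': array([[-0.02165765, -0.99970651, -0.01085527],
       [-0.98421636,  0.02322706, -0.17543851],
       [ 0.17563915,  0.00688435, -0.98443054]]), 't': array([0.01661751, 0.61663388, 0.96128605])}
```

View pics/scene0.png

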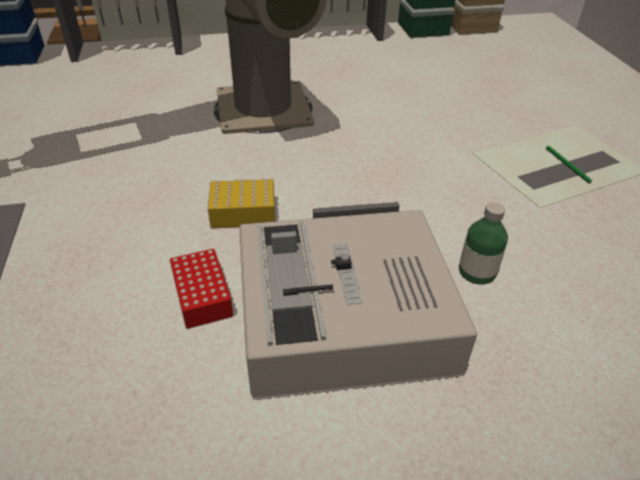

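View pics/top0.png

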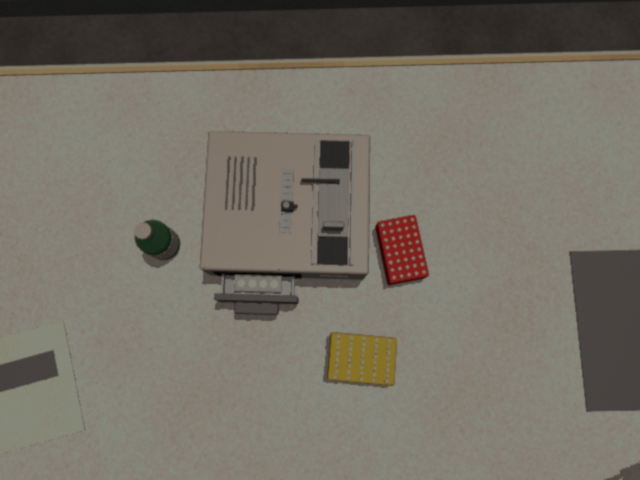

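The scene camera looks from behind the imager: yellow box (242,203), rack (200,287), bottle (484,245), shutter on the image left with its tab (285,240), needle (284-332,290), mark (343,262). In the top view the imager spans (202-370,131-275), with the drawer open at (257,300), tab (333,226), needle (302-340,181) and mark (290,206). Next I'll view enlarged crops to get accurate pixels.

```bash
cat > h.py <<'E'
import numpy as np, cv2
from plant import eyes
def ray(n,px,info=None):
    i=info or eyes.camera_info(n); R,t=np.array(i["R"]),np.array(i["t"]); K=i["mtx"]
    d=np.array([(px[0]-K[0,2])/K[0,0],(px[1]-K[1,2])/K[1,1]])
    if n=="wrist":
        th=np.hypot(*d); v=np.r_[d/th*np.sin(th),np.cos(th)] if th>1e-9 else np.array([0,0,1.])
    else: v=np.r_[d,1]/np.linalg.norm(np.r_[d,1])
    return -R.T@t, R.T@v
def onz(n,px,z,info=None):
    c,d=ray(n,px,info); return c+d*(z-c[2])/d[2]
def proj(n,X,info=None):
    i=info or eyes.camera_info(n); p=i["R"]@np.array(X)+i["t"]; K=i["mtx"]
    if n=="wrist":
        r=np.hypot(p[0],p[1]); u=p[:2]/r*np.arctan2(r,p[2])
    else: u=p[:2]/p[2]
    return K[0,0]*u[0]+K[0,2], K[1,1]*u[1]+K[1,2]
def tri(rays):
    A=sum(np.eye(3)-np.outer(d,d) for c,d in rays); b=sum((np.eye(3)-np.outer(d,d))@c for c,d in rays)
    X=np.linalg.solve(A,b); return X,[np.linalg.norm(np.cross(X-c,d)) for c,d in rays]
E
python3 - <<'E'
import cv2,numpy as np
from h import *
t=cv2.imread("pics/top0.png"); s=cv2.imread("pics/scene0.png")
a=cv2.resize(t[120:320,190:380],None,fx=3,fy=3,interpolation=cv2.INTER_CUBIC)
cv2.imwrite("pics/topc.png",a)
cv2.imwrite("pics/scenec.png",cv2.resize(s[195:355,235:435],None,fx=4,fy=3.75,interpolation=cv2.INTER_CUBIC)[:600])
# yellow/red/bottle
hsv=cv2.cvtColor(t,cv2.COLOR_BGR2HSV)
for nm,lo,hi,z in(("tip",(18,150,90),(32,255,255),.05),("rack",(0,180,60),(8,255,255),.045)):
    m=cv2.inRange(hsv,lo,hi); c=max(cv2.findContours(m,0,1)[0],key=cv2.contourArea)
    r=cv2.boxPoints(cv2.minAreaRect(c)); print(nm,[onz("top",p,z)[:2].round(3).tolist() for p in r])
E
```

```text
tip [[0.369, -0.021], [0.451, -0.031], [0.438, -0.15], [0.356, -0.139]]
rack [[0.654, -0.122], [0.668, -0.196], [0.55, -0.214], [0.537, -0.142]]
```

View pics/topc.png

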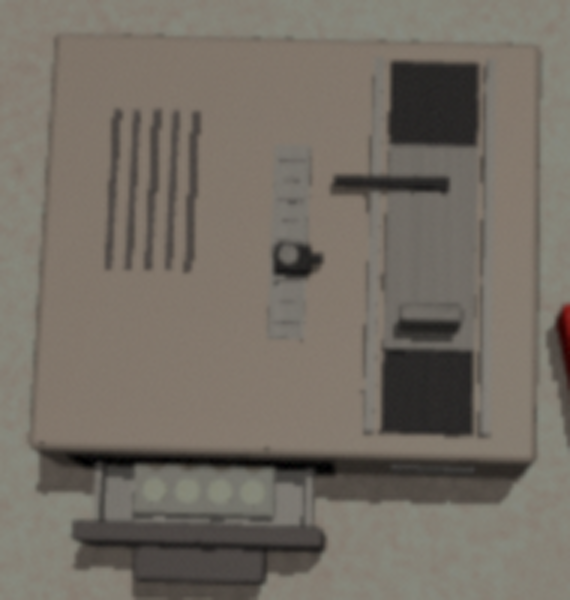

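View pics/scenec.png

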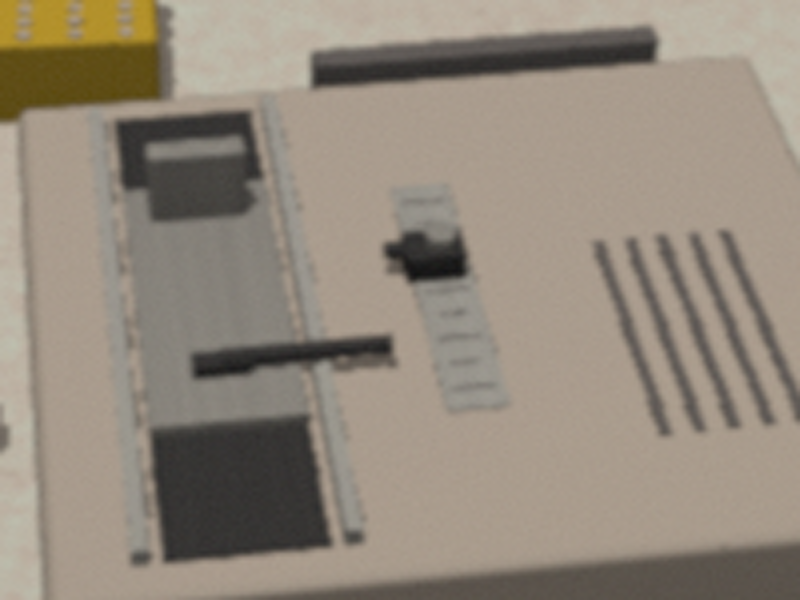

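In the top crop (3x), the tab's top is at (431,311), the needle tip (332,183), the pointer tip (321,260), the pull's front edge (200,580) and the panel (73-325,535). In the scene crop (4x horizontally, 3.75x vertically), the needle tip is at (392,345), the pointer tip (386,250) and the tab's top (195,147).

Run:
```python
from h import *
T=lambda x,y:((x+.5)/3-.5+190,(y+.5)/3-.5+120)
S=lambda x,y:((x+.5)/4-.5+235,(y+.5)/3.75-.5+195)
for nm,a,b,z in(("needle",(332,183),(392,344),.1115),("mark",(321,260),(386,250),.1115),("tab",(431,311),(195,148),.14)):
    X,r=tri([ray("top",T(*a)),ray("scene",S(*b))]); print(nm,X.round(4),np.round(r,4),"top@z",onz("top",T(*a),z).round(4),"scene@z",onz("scene",S(*b),z).round(4))
C=[onz("top",T(*p),.1)[:2] for p in((57,35),(540,45),(535,458),(34,447))]
print("corners",np.round(C,4)); C=np.array(C)
print("centre",C.mean(0))
for i in range(4):
    d=C[(i+1)%4]-C[i]; print(np.linalg.norm(d).round(4),np.arctan2(d[1],d[0]).round(4))
for nm,p,z in(("pull front top",(134,580),.061),("pull fr top R",(265,582),.061),("panelL",(73,545),.078),("panelR",(325,548),.078),("tabL",(399,305),.14),("tabR",(462,306),.14),("railL top",(380,60),.108),("railL bot",(367,432),.108),("railR top",(487,62),.108),("railR bot",(484,435),.108)): print(nm,onz("top",T(*p),z).round(4))
# red/bottle
print("cam",ray("top",(0,0))[0])
```

```text
needle [0.7205 0.0182 0.1093] [0.0002 0.0002] top@z [0.7199 0.018  0.1115] scene@z [0.7225 0.0179 0.1115]
mark [0.6731 0.0258 0.1106] [0.0005 0.0005] top@z [0.6728 0.0254 0.1115] scene@z [0.674  0.0261 0.1115]
tab [ 0.6345 -0.0373  0.1392] [0.0005 0.0005] top@z [ 0.6342 -0.0378  0.14  ] scene@z [ 0.6354 -0.037   0.14  ]
corners [[ 0.822   0.1859]
 [ 0.8078 -0.1109]
 [ 0.5533 -0.0976]
 [ 0.5666  0.1966]]
centre [0.68743992 0.04348775]
0.2971 -1.6185
0.2549 3.0894
0.2945 1.5257
0.2556 -0.0419
pull front top [0.4896 0.1432 0.061 ]
pull fr top R [0.4866 0.0641 0.061 ]
panelL [0.5102 0.1771 0.078 ]
panelR [0.5051 0.0271 0.078 ]
tabL [ 0.6382 -0.0196  0.14  ]
tabR [ 0.6367 -0.0556  0.14  ]
railL top [ 0.7977 -0.0125  0.108 ]
railL bot [5.699e-01 4.000e-04 1.080e-01]
railR top [ 0.7947 -0.0774  0.108 ]
railR bot [ 0.5665 -0.0677  0.108 ]
cam [ 0.43842158 -0.00432779  1.05468106]
```

>>> servo_tool([
  [[1, 19, 39, 0, 0, 0, -0.031], [1, 19, 39, 0, 0, 0, -0.031], [1, 19, 39, 0, 0, 0, -0.031], [1, 19, 39, 0, 0, 0, -0.031], [1, 19, 39, 0, 0, 0, -0.031], [1, 19, 39, 0, 0, 0, -0.031], [1, 19, 39, 0, 0, 0, -0.031], [1, 19, 39, 0, 0, 0, -0.031], [1, 19, 39, 0, 0, 0, -0.031], [1, 19, 39, 0, 0, 0, -0.031], [1, 19, 39, 0, 0, 0, -0.031], [1, 19, 39, 0, 0, 0, -0.031]],
], force=20)

```text
t: 1.3
tool_pos: [0.4243, -0.0973, 0.2294]
orientation: [3.141, -0.064, -0.0]
force: [1.2, -0.8, 0.3]
opening: 0.0028
```

>>> servo_tool([
  [[1, 5, 40, 0, 0, 0, 0], [1, 5, 40, 0, 0, 0, 0], [1, 5, 40, 0, 0, 0, 0], [1, 5, 40, 0, 0, 0, 0], [1, 5, 40, 0, 0, 0, 0], [1, 0, 0, -40, 0, 0, 0], [1, 0, 0, -40, 0, 0, 0], [1, 0, 0, -40, 0, 0, 0], [1, 0, 0, -40, 0, 0, 0], [1, 0, 0, -16, 0, 0, 0], [1, 0, 0, 0, 0, 0, 0]],
])

```text
t: 2.4
tool_pos: [0.4458, 0.1006, 0.0501]
orientation: [3.14, -0.062, -0.011]
force: [-0.6, -0.7, 0.1]
opening: 0.0005
```

>>> servo_tool([
  [[1, 7, 0, 3, 0, 0, 0], [1, 7, 0, 0, 0, 0, 0], [1, 7, 0, 0, 0, 0, 0], [1, 6, 0, 0, 0, 0, 0], [1, 6, 0, 0, 0, 0, 0], [1, 5, 0, 0, 0, 0, 0], [1, 5, 0, 0, 0, 0, 0], [1, 5, 0, 0, 0, 0, 0], [1, 5, 0, 0, 0, 0, 0], [1, 5, 0, 0, 0, 0, 0]],
])

```text
t: 3.4
tool_pos: [0.5071, 0.1007, 0.0563]
orientation: [3.141, -0.062, -0.001]
force: [-4.1, -2.3, 1.6]
opening: 0.0004
```

>>> servo_tool([
  [[1, 3, 0, 0, 0, 0, 0], [1, 3, 0, 0, 0, 0, 0], [1, 2, 0, 0, 0, 0, 0], [1, 2, 0, 0, 0, 0, 0]],
])

```text
t: 3.8
tool_pos: [0.5169, 0.1009, 0.0564]
orientation: [3.141, -0.062, -0.001]
force: [-3.5, -1.7, -0.9]
opening: 0.0008
```

>>> servo_tool([
  [[1, 2, 0, 0, 0, 0, 0], [1, 1, 0, 0, 0, 0, 0], [1, 1, 0, 0, 0, 0, 0]],
])

```text
t: 4.1
tool_pos: [0.5189, 0.1009, 0.0564]
orientation: [3.141, -0.061, -0.008]
force: [-19.0, -3.4, 13.5]
opening: 0.0007
```

>>> servo_tool([
  [[1, 1, 0, 0, 0, 0, 0], [1, 0, 0, 0, 0, 0, 0], [1, -10, 0, 0, 0, 0, 0], [1, -30, 0, 0, 0, 0, 0], [1, 0, 0, 20, 0, 0, 0.14], [0.2, 0, 0, 40, 0, 0, 0.14], [-1, 0, 0, 40, 0, 0, 0.14], [-1, 0, 0, 40, 0, 0, 0.14], [-1, 0, 0, 30, 0, 0, 0.14], [-1, 0, 0, 0, 0, 0, 0.14], [-1, 0, 0, 0, 0, 0, 0.14], [-1, 0, 0, 0, 0, 0, 0.14]],
])

```text
t: 5.3
tool_pos: [0.4831, 0.1014, 0.2279]
orientation: [2.688, 1.624, 0.006]
force: [-0.1, -0.2, -0.3]
opening: 0.0523
```

Run:
```python
from h import *
from plant import monitor
s=monitor.read_state(); print(s["tool_pos"],s["orientation"],s["force"])
t=eyes.read_camera("top"); s=eyes.read_camera("scene")
a=cv2.resize(t[220:320,190:310],None,fx=4,fy=4,interpolation=2); b=cv2.resize(s[195:295,235:415],None,fx=4,fy=4,interpolation=2)
w=np.zeros((400+0,0,3),np.uint8)
cv2.imwrite("pics/after.png",np.vstack([np.pad(b[:200],((0,0),(0,0),(0,0))),np.pad(a,((0,0),(0,240),(0,0)))])[:,:,::-1])
```

```text
[0.48312417 0.1013779  0.22794441] [2.68793532 1.62383535 0.00598568] [-0.11292477 -0.16312063 -0.34437462]
```

View pics/after.png

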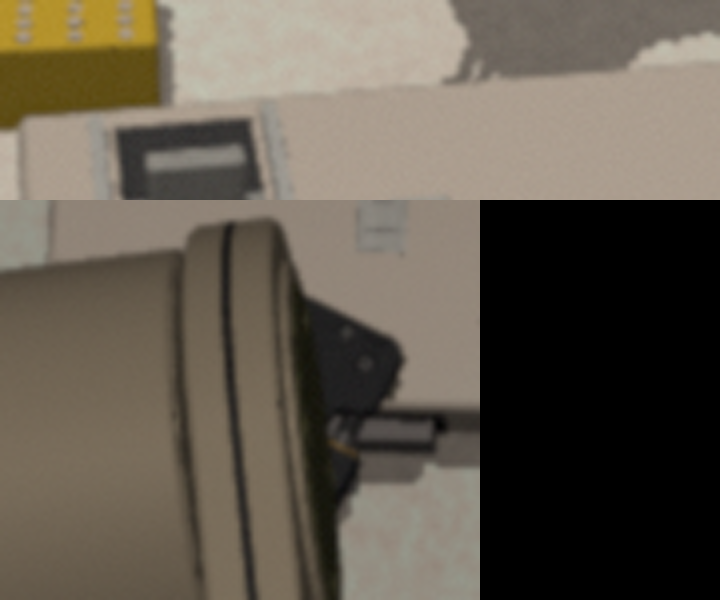

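The upper part (scene) shows the drawer panel gone from behind the imager's front edge. In the lower part (top) the pull and panel sit close against the front at (390,440), partly hidden by the arm. On to a hover over the tab.

>>> servo_tool([
  [[-1, 30, -28, 0, 0, 0, 0.146], [-1, 30, -28, 0, 0, 0, 0.146], [-1, 30, -28, 0, 0, 0, 0.146], [-1, 30, -28, 0, 0, 0, 0], [-1, 30, -27, 0, 0, 0, 0], [-1, 0, 0, 0, 0, 0, 0], [-1, 0, 0, 0, 0, 0, 0]],
])

```text
t: 6.1
tool_pos: [0.6325, -0.0386, 0.226]
orientation: [-2.283, -2.157, -0.0]
force: [-0.1, -0.5, 0.1]
opening: 0.0928
```

Run:
```python
from h import *
from plant import monitor
s=monitor.read_state(); print(s["tool_pos"],s["orientation"],s["force"],s["opening"])
i=eyes.camera_info("wrist"); w=eyes.read_camera("wrist")
print(i)
np.savez("w1.npz",**i)
for X in((.6345,-.0373,.14),(.7205,.0182,.1115),(.6731,.0258,.1115),(.5259,.101,.05)): print(X,proj("wrist",X,i))
cv2.imwrite("pics/w1.png",w[:,:,::-1])
```

```text
[ 0.63247256 -0.03859267  0.22596448] [-2.28307119e+00 -2.15713441e+00 -1.09778871e-04] [-0.12524345 -0.54678872  0.13289684] 0.09279650621053409
{'mtx': array([[371.64829954,   0.        , 314.22562954],
       [  0.        , 371.64829954, 242.72952268],
       [  0.        ,   0.        ,   1.        ]]), 'R': array([[ 0.99838572, -0.05678503, -0.00118871],
       [-0.05454149, -0.96436013,  0.25891071],
       [-0.0158486 , -0.25842793, -0.96590053]]), 't': array([-0.63460514, -0.03224254,  0.38647244])}
(0.6345, -0.0373, 0.14) (np.float64(315.4437683196554), np.float64(250.68341417000397))
(0.7205, 0.0182, 0.1115) (np.float64(426.91223788940806), np.float64(161.5207824951466))
(0.6731, 0.0258, 0.1115) (np.float64(363.82843362400337), np.float64(152.74205231681233))
(0.5259, 0.101, 0.05) (np.float64(187.5324537869356), np.float64(83.05081268339035))
```

View pics/w1.png

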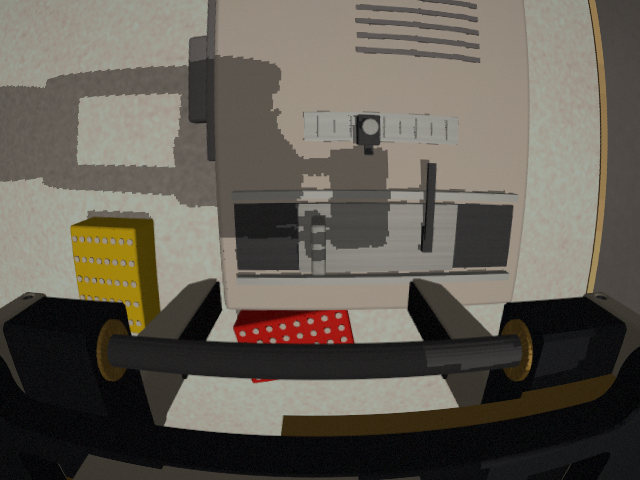

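The drawer is home: its panel and pull sit against the front at (200,80). The needle tip is at (432,163), the pointer tip (369,153) and the tab centre about (319,245), which puts the tab about 2-3 mm further in +x than the first estimate. Descend and pinch.

>>> servo_tool([
  [[-1, 3, 0, -30, 0, 0, 0.01], [-1, 0, 0, -30, 0, 0, 0], [-1, 0, 0, -24, 0, 0, 0], [-1, 0, 0, -18, 0, 0, 0], [0, 0, 0, 0, 0, 0, 0], [0.6, 0, 0, 0, 0, 0, 0], [1, 0, 0, 0, 0, 0, 0], [1, 0, 0, 0, 0, 0, 0], [1, 0, 0, 0, 0, 0, 0], [1, 0, 0, 0, 0, 0, 0], [1, 0, 0, 0, 0, 0, 0], [1, 0, 0, 0, 0, 0, 0]],
], force=40)

```text
t: 7.35
tool_pos: [0.6351, -0.0381, 0.1246]
orientation: [-2.268, -2.174, -0.0]
force: [-0.4, 0.0, -0.2]
opening: 0.0337
```

>>> servo_tool([
  [[1, 0, 0, 0, 0, 0, 0], [1, 0, 0, 0, 0, 0, 0], [1, 0, 0, 0, 0, 0, 0], [1, 0, 0, 0, 0, 0, 0], [1, 0, 0, 0, 0, 0, 0]],
])

```text
t: 7.85
tool_pos: [0.6352, -0.0381, 0.1246]
orientation: [2.268, 2.174, 0.0]
force: [2.0, 0.1, -1.4]
opening: 0.0096
```

>>> servo_tool([
  [[1, -4, 0.2, 0, 0, 0, 0], [1, -4, 0.2, 0, 0, 0, 0], [1, -5, 0.2, 0, 0, 0, 0], [1, -5, 0.2, 0, 0, 0, 0], [1, -5, 0.2, 0, 0, 0, 0], [1, -5, 0.2, 0, 0, 0, 0], [1, -5, 0.2, 0, 0, 0, 0], [1, -4, 0.2, 0, 0, 0, 0], [1, -3, 0.2, 0, 0, 0, 0], [1, -2, 0.1, 0, 0, 0, 0], [1, 0, 0, 0, 0, 0, 0]],
])

```text
t: 8.95
tool_pos: [0.5945, -0.036, 0.1246]
orientation: [2.266, 2.173, 0.004]
force: [12.4, -0.1, -9.1]
opening: 0.01
```

```bash
cat > look.py <<'E'
import sys
from h import *
from plant import monitor
s=monitor.read_state(); print(s["tool_pos"],s["force"],s["opening"])
i=eyes.camera_info("wrist"); w=eyes.read_camera("wrist"); sc=eyes.read_camera("scene"); tp=eyes.read_camera("top")
k=sys.argv[1]; np.savez(f"w{k}.npz",**i)
for n,im in(("w",w),("s",sc),("t",tp)): cv2.imwrite(f"pics/raw_{n}{k}.png",im[:,:,::-1])
p=proj("wrist",(.6731,.0258,.1115),i); print("mark pred",p)
x0,y0=int(p[0])-50,max(0,int(p[1])-45); print("wrist crop",x0,y0)
a=cv2.resize(w[y0:y0+75,x0:x0+100],None,fx=5,fy=5,interpolation=2)
b=cv2.resize(sc[230:290,290:370],None,fx=5,fy=5,interpolation=2); c=cv2.resize(tp[160:220,270:350],None,fx=5,fy=5,interpolation=2)
im=np.zeros((600,800,3),np.uint8); im[:300,:400]=b; im[:300,400:]=c; im[300:,:500]=a[:300]
cv2.imwrite(f"pics/look{k}.png",im[:,:,::-1])
E
python3 look.py 2
```

```text
[ 0.59446946 -0.03604698  0.12457558] [12.35454688 -0.13565169 -9.0952442 ] 0.010027528392064604
mark pred (np.float64(470.5355542864637), np.float64(164.45711858008258))
wrist crop 420 119
```

View pics/look2.png

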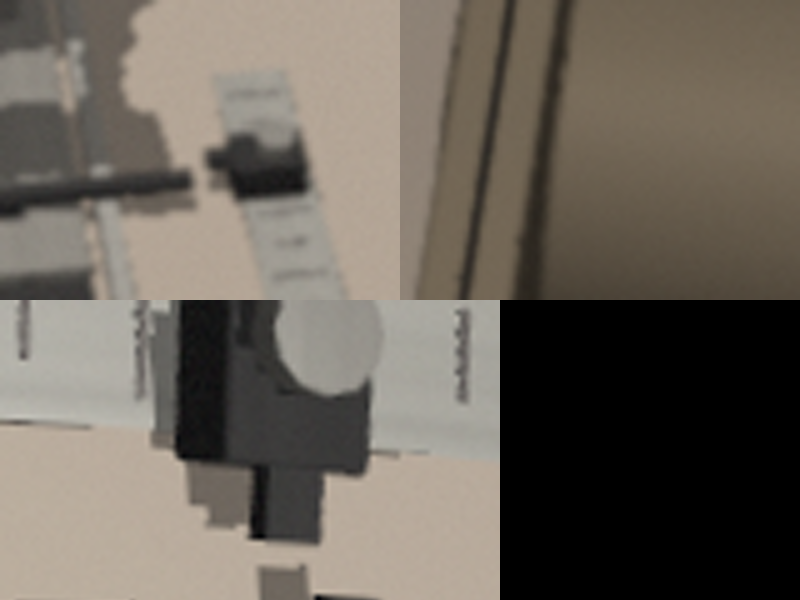

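The wrist crop (5x) shows the pointer's top face at columns 268-322, ending near row 542 of the view. The needle's tip starts at the bottom edge at (315+,598), further right (+x). The scene crop agrees that a few mm are left. I'll measure both from the raw wrist picture.

Run:
```python
from h import *
i=dict(np.load("w2.npz")); g=cv2.cvtColor(cv2.imread("pics/raw_w2.png"),cv2.COLOR_BGR2GRAY)
print(g[152:190:2,464:504].__repr__() if 0 else "")
for y in range(150,192,2): print(y,' '.join(f"{v:3d}" for v in g[y,466:504]))
```

```text
150  54  57  56  58  57  59  56  59  59  60  61  60  58  57  60  59  58  58  57  58  59  59  57  57  57  56  57  81 168 165 159 153 145 142 173 173 173 173
152  76  74  66  64  37  20  28  35  58  55  57  55  57  55  53  52  53  51  50  52  53  53  52  55  57  57  55 123 168 174 172 172 172 172 172 172 172 172
154 104 103 104 106  67  20  23  30  60  60  60  61  59  59  62  62  59  62  93 164 157 152 147 134 124 118 141 174 173 172 173 172 173 171 173 173 173 171
156 104 105 103  96  61  22  19  38  59  58  60  60  61  62  61  59  60  61  89 173 173 174 173 172 173 174 173 173 172 173 173 174 173 174 173 174 172 170
158 103 103 104  94  51  18  17  41  57  60  61  58  60  60  62  59  60  61 110 172 172 172 174 172 173 174 173 172 173 173 173 174 172 171 173 172 173 172
160 105 103 105  98  37  24  17  45  61  61  59  60  61  61  62  60  63  62 128 171 174 174 173 174 172 174 173 173 174 173 173 171 174 174 171 173 173 173
162 103 103 103 102  23  16  22  43  61  59  59  61  62  62  62  64  60  63 140 173 173 175 173 174 173 173 171 171 173 172 172 173 172 173 173 173 172 171
164 123 
[... 1475 characters left out ...]
  36  58  62  60  57  61  62  62  60  61  62 139 173 174 173 174 171 174 173
184 174 174 175 174 176 173 105 105 105 102 104 103 105 103 103 103  30  20  20  35  58  62  60  61  61  61  62  61  62  61 139 172 174 173 175 172 174 173
186 174 174 174 174 174 174 112 104 105 105 104 104 105 104 105  89  35  15  26  38  60  58  59  61  60  61  63  62  62  78 152 174 173 174 173 172 174 173
188 174 175 142 105 105 104 104 105 104 104 105 105 106 104 105 103  53  24  15  40  60  59  60  58  60  61  61  62  62  96 155 174 172 174 175 174 175 173
190 175 175 147 104 104 105 104 104 105 102 104 104 104 104 104  85  43  22  18  49  61  61  59  61  61  62  58  61  60  99 161 174 174 173 173 174 175 173
```

Run:
```python
from h import *
i=dict(np.load("w2.npz"))
m=onz("wrist",(478.2,166),.1135,i);n=onz("wrist",(490.6,180.5),.1135,i)
d=n-m
for yaw in(-.042,-.047,-.052):
    u=np.array([np.cos(yaw),np.sin(yaw)]);v=np.array([-u[1],u[0]]); print(yaw,(d[:2]@u*1000).round(2),(d[:2]@v*1000).round(2))
print(m,n)
# yaw from needle direction & jaw; needle edges rows 182..190
```

```text
-0.042 7.3 -6.63
-0.047 7.33 -6.59
-0.052 7.36 -6.55
[0.67633301 0.02524043 0.1135    ] [0.68334462 0.01831438 0.1135    ]
```

>>> servo_tool([
  [[1, -3, 0.1, 0, 0, 0, 0], [1, -2, 0.1, 0, 0, 0, 0], [1, -2, 0.1, 0, 0, 0, 0], [1, 0, 0, 0, 0, 0, 0], [1, 0, 0, 0, 0, 0, 0], [1, 0, 0, 0, 0, 0, 0]],
])

```text
t: 9.7
tool_pos: [0.5878, -0.0357, 0.1246]
orientation: [2.266, 2.172, 0.005]
force: [12.4, -0.5, -9.0]
opening: 0.0098
```

```bash
sed -i 's/int(p\[1\])-45/int(p[1])-25/' look.py; python3 look.py 3
python3 - <<'E'
from h import *
i=dict(np.load("w3.npz")); g=cv2.cvtColor(cv2.imread("pics/raw_w3.png"),cv2.COLOR_BGR2GRAY)
x,y=map(int,proj("wrist",(.6763,.0252,.1135),i)); print(x,y)
for r in range(y-8,y+26,2): print(r,x-14,' '.join(f"{v:3d}" for v in g[r,x-14:x+18]))
E
```

```text
[ 0.58779148 -0.03572598  0.12461926] [12.40708249 -0.5115255  -9.04994121] 0.009777570361521281
mark pred (np.float64(482.80748099271807), np.float64(165.37879634029662))
wrist crop 432 140
490 167
159 476 104 103 102 103 102 103  72  18  18  27  58  60  59  59  60  62  60  63  60  62 114 165 171 169 172 172 172 170 171 170 171 172
161 476 101 104 102 103 102  97  65  18  18  28  55  60  57  58  58  60  57  59  60  61 118 171 171 171 172 170 171 171 170 173 169 171
163 476 101 104 103 102 103  99  36  21  19  40  55  61  60  59  57  61  63  59  58  64 116 171 171 170 170 171 171 171 172 172 170 171
165 476 147 143 139 135 130 172  52  21  19  41  60  58  58  58  59  61  61  61  60  61 146 172 172 172 171 170 173 172 171 171 172 171
167 476 173 172 172 174 170 150  81  59  30  41  60  59  59  61  59  59  59  61  58  58 165 171 171 171 171 171 171 171 172 171 170 172
169 476 173 171 171 171 172 173 172 171 170 171 168 167 164 166 161 160 157 157 153 153 165 171 171 171 171 171 171 170 171 170 171 169
171 476 173 174 172 172 171 172 172 172 172 172 172 172 171 173 171 171 172 170 170 1
[... 710 characters left out ...]
 171 171 172 171 172
183 476 104 102 103 113 113 109  41  23  20  34  54  60  59  59  58  61  61  62  62  58 140 172 171 172 173 173 171 171 172 173 171 171
185 476 104 103 103 150 172 171  58  22  23  38  59  55  59  57  61  58  61  60  58  67 152 172 172 171 171 171 171 172 172 170 170 171
187 476 103 104 104 144 172 147  63  21  22  39  59  60  57  59  60  60  58  60  59  79 148 172 172 171 171 172 173 172 172 172 171 172
189 476 105 104 102 138 173 121  35  22  20  48  57  58  59  58  59  61  61  60  59 101 159 171 173 171 171 172 172 174 172 172 171 173
191 476 104 103 104 131 173 129  39  25  23  57  59  59  57  61  59  60  59  60  60 104 170 170 173 171 171 171 172 171 171 170 170 170
```

View pics/look3.png

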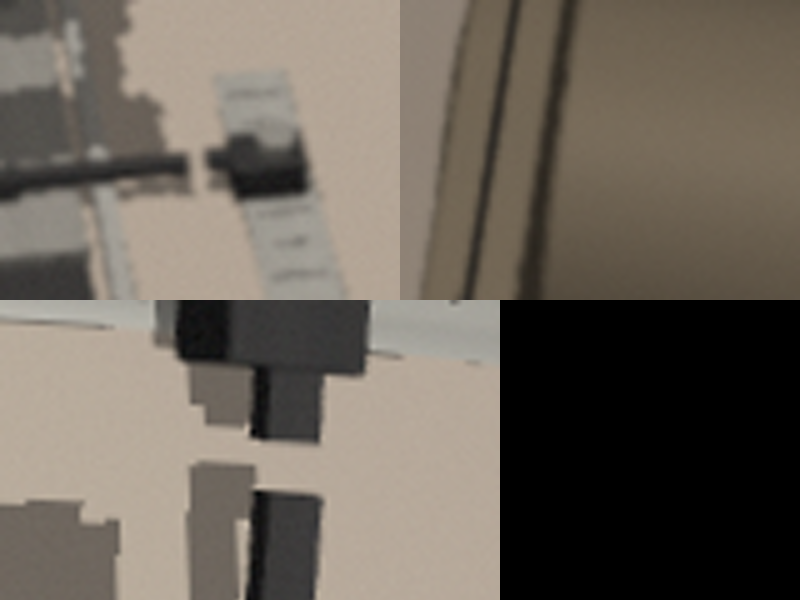

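Run:
```python
from h import *
i=dict(np.load("w3.npz")); g=cv2.cvtColor(cv2.imread("pics/raw_w3.png"),cv2.COLOR_BGR2GRAY).astype(float)
def edges(r):
    row=g[r,476:508]; R=np.interp(115,row[14:26],np.arange(490,502)); L=np.interp(40,row[8:12],np.arange(484,488)); return L,R
u=np.array([np.cos(-.047),np.sin(-.047)]);v=np.array([-u[1],u[0]])
for rs in(range(157,168),range(181,196)):
    P=[[onz("wrist",(e,r),.1135,i)[:2] for e in edges(r)] for r in rs]; P=np.array(P)
    for k in(0,1): print((P[:,k]@u*1000).round(2), np.polyfit(P[:,k]@v,P[:,k]@u,1)[0].round(3))
    print("mean",(P.mean((0,1))@u*1000).round(2))
```

```text
[671.49 671.43 671.42 671.42 671.49 671.44 671.3  671.33 671.34 671.39
 671.37] 0.025
[677.36 677.23 677.33 677.25 677.35 677.36 677.43 677.35 677.3  677.32
 677.31] -0.006
mean 674.36
[672.08 672.06 672.15 672.14 672.11 672.19 672.17 672.15 672.06 672.08
 672.03 672.03 672.08 672.17 672.11] 0.003
[678.02 677.96 678.   677.96 678.01 678.03 678.07 678.03 678.   678.05
 678.04 678.11 678.11 678.16 678.04] -0.018
mean 675.07
```

The needle and pointer read nearly in line in the wrist crop (columns 268-322 against 270-322, closely parallel). The ray measurement gives 0.7 mm left to go.

>>> servo_tool([
  [[1, -0.7, 0, 0, 0, 0, 0], [1, 0, 0, 0, 0, 0, 0], [1, 0, 0, 0, 0, 0, 0], [1, 0, 0, 0, 0, 0, 0], [1, 0, 0, 0, 0, 0, 0], [1, 0, 0, 0, 0, 0, 0]],
])

```text
t: 10.45
tool_pos: [0.5872, -0.0357, 0.1246]
orientation: [2.266, 2.172, 0.005]
force: [13.2, -0.1, -9.2]
opening: 0.0097
```

```bash
python3 look.py 4
python3 - <<'E'
from h import *
i=dict(np.load("w4.npz")); g=cv2.cvtColor(cv2.imread("pics/raw_w4.png"),cv2.COLOR_BGR2GRAY).astype(float)
x,y=map(int,np.round(proj("wrist",(.6763,.0252,.1135),i))); print(x,y)
def edges(r):
    row=g[r]; R=np.interp(115,row[x:x+12],np.arange(x,x+12)); L=np.interp(40,row[x-6:x-2],np.arange(x-6,x-2)); return L,R
u=np.array([np.cos(-.047),np.sin(-.047)])
for rs in(range(157,167),range(182,196)):
    P=np.array([[onz("wrist",(e,r),.1135,i)[:2] for e in edges(r)] for r in rs])
    print((P[:,0]@u*1000).round(2),(P[:,1]@u*1000).round(2),"mean",(P.mean((0,1))@u*1000).round(2))
# drawer region in scene/wrist
w=cv2.imread("pics/raw_w4.png"); t=cv2.imread("pics/raw_t4.png")
cv2.imwrite("pics/drawer4.png",np.hstack([cv2.resize(w[0:200,120:420],None,fx=1.3,fy=2,interpolation=2),cv2.resize(t[230:330,190:325],(400,400))]))
E
```

```text
[ 0.58718178 -0.03569683  0.12460954] [13.23690464 -0.09314193 -9.1652668 ] 0.009703937885403077
mark pred (np.float64(483.85933783383905), np.float64(165.4591637484504))
wrist crop 433 140
491 167
[671.44 671.45 671.42 671.46 671.44 671.45 671.37 671.3  671.33 671.22] [677.43 677.36 677.21 677.27 677.36 677.29 677.31 677.38 677.33 677.3 ] mean 674.36
[671.43 671.45 671.51 671.57 671.59 671.55 671.59 671.63 671.68 671.72
 671.76 671.8  671.85 671.89] [677.37 677.4  677.39 677.43 677.43 677.48 677.45 677.42 677.46 677.44
 677.52 677.53 677.57 677.46] mean 674.55
```

View pics/drawer4.png

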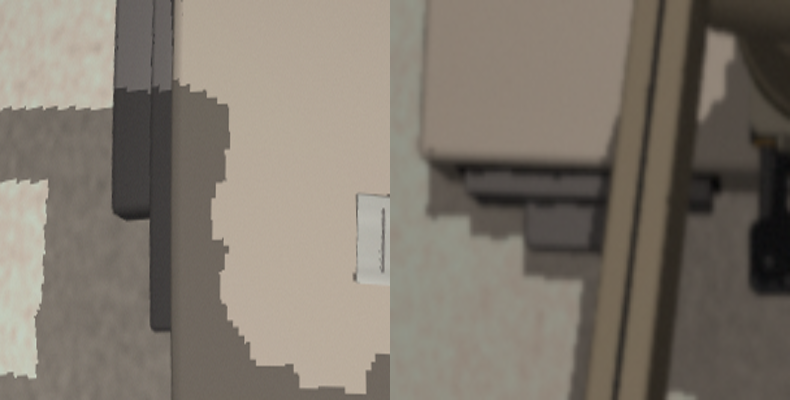

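In the wrist view (left) and top view (right), the panel lies against the imager's front. The pull's front edge is at about (565,248) in the composite. I'll check that number, then hand in.

Run:
```python
from h import *
from plant import job
X=onz("top",(190+(565-390)/2.963,230+248/4),.061); u=np.array([np.cos(.047),-np.sin(.047)])
print("drawer front ahead of centre (mm; 164 at home):",((np.array([.6874,.0435])-X[:2])@u*1000).round(1))
t=cv2.imread("pics/raw_t4.png"); hsv=cv2.cvtColor(t,cv2.COLOR_BGR2HSV)
print(job.close_job())
```

```text
drawer front ahead of centre (mm; 164 at home): 163.7
the job is handed in; nothing more can be done
None
```

I pushed the drawer home first, then pinched the shutter's tab and pulled it about 48 mm out to the mark. The job was handed in at about 10.6 s with the arm still holding the shutter there at a 40 N grip.

- **Drawer:** it met its stop at about 19 N. Before handing in, the pull's front measured 163.7 mm ahead of the imager's centre, against 164 mm at home. The last top and wrist pictures show the panel against the front.
- **Needle and mark:** the last wrist picture puts them within about 0.2 mm along the imager's x, and closer than that at the tip. The last force reading was about 13 N against the spring.
- **Disagreements:** the wrist camera placed things about 3 mm further in x than the fixed cameras. The needle and mark were compared within one wrist picture, so this does not affect the alignment. It also read the gap between needle and pointer as 6.6 mm where the text says 5 mm.
- **Not checked:** I did not measure the tip box, rack and bottle again at the end. The arm was never brought close to them.

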